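# Start the gel run from the covered button

### The job

Start the gel run on the white power supply: slide the yellow dust cover fully aside along its rails, press the green button under it right down, then slide the cover fully home over the button again and let go. Do not strike the dark carry bar above the panel, and do not disturb the tank, tip box, bottle and tube rack.

Things in the scene. Friction and masses are not known exactly. Their poses are not given: they have to be found in the camera images.
- console: White power supply, fixed, panel turned to the robot's right, 190 mm deep (x), 250 wide (y), 143 high. Origin: centre of its underside; x runs from its front to its back, y to its left, z up. Its panel rises from the front edge (x = -95, z = 45 mm) towards the back at 35 degrees to level, 170 mm up the slope, full width: the panel's outward normal leans 35 degrees from vertical towards the console's front (-x).
- carry_bar: Dark steel bar, 12 mm thick, fixed above the panel along the console's y, full width, an upright at each end (y = +/-119 mm). Origin and axes as the console's; bar axis at x = -22, z = 208 mm, which is 12 mm behind and 120 mm above the panel point under the button. A gripper held vertical meets it; one leaning back along the panel's normal clears it.
- cover (a joint): Position of the yellow dust cover in m: 0 = fully home over the button (end stop), 0.084 = fully aside (end stop); grows as it slides along the console's +y. Starts home or a few mm off. It stays where it is left; about 2 N of friction.
- cover_grip (a point): Centre of the top of the cover's black grip fin. The yellow cover is a plate 74 mm (up the slope) x 70 (along y) x 4 mm, upper face 27 mm above the panel. The fin stands on its middle, square to the panel: top 55 mm above the panel, 28 mm tall, 12 mm thick along y, 50 mm long up the slope, so it can be pinched along y.
- button (a joint): How far the green button is pressed, in m: 0 = out, 0.006 = right down (stop). A spring returns it; about 5 N holds it right down.
- button_top (a point): Centre of the top of the green button, 34 mm across, 12.5 mm above the panel when out; it moves along the panel's normal. At console y = -42 mm, 75 mm up the slope from the panel's front edge, under the cover when that is home. It lies midway between two aluminium rails along y, 176 mm long, 8 wide, 22 high above the panel, 84 mm apart between centres.
- gel_tank: Clear gel tank on four black feet, loose, 180 x 120 mm, 96 mm high with its red and black terminals; origin at the centre of its underside. Leave alone.
- tip_box: Blue box of white pipette tips, loose, 120 x 85 x 56 mm high; origin at the centre of its underside. Leave alone.
- reagent_bottle: Amber jar, loose, 70 mm in diameter, 150 mm high; origin at the centre of its underside. Leave alone.
- tube_rack: Orange rack of tubes, loose, 70 x 160 x 63 mm high; origin at the centre of its underside. Leave alone.

How it is judged:
By the outcome, as a careful person would: the job done as asked, in the order asked, and still so for the second after the job is handed in, with the robot touching nothing.
It also fails if it takes over 61 s, if anything falls off the work surface, if the arm or the gripper's body presses on something with over 40 N, if the wrist force passes 120 N, or if a joint passes its speed limit or range.

### The arm

A 6-joint arm with a two-finger parallel gripper is mounted at the origin on the work surface. World frame = base frame: x ahead of the robot, y to its left, z up, the work surface at z = 0. Lengths are in mm, angles in rad, forces in N, time in s.
With the tool pointing down it reaches from about 300 to 750 mm from the base axis. Payload 8.5 kg.
Tool frame: the origin (TCP) lies midway between the tips of the shut fingers; the grasp point (between the pads) lies 19 mm behind it; z points along the fingers, y is the direction in which the jaws open and shut (so a half turn about z gives the same grasp; the last joint's range is limited). The gripper opens to 88 mm and grips with 3 to 60 N. Pads are 18 mm wide; open, the fingers measure 123 mm over their backs; the gripper's body (75 mm by 187 mm) begins 45 mm behind the grasp point.
Start: joints at [0.975, 0.381, 1.297, -0, 1.464, -0.215], TCP at [204.405, 510.587, 238.748] pointing down, gripper open.
Joint ranges: [-3.11, 3.11], [-0.89, 2.33], [0.22, 2.48], [-1.42, 4.56], [0.17, 2.85], [-2.88, 2.88]. Speed limits (rad/s): [2.39, 2.39, 3.14, 3.14, 3.14, 3.14].

### API

Orientations are given as a unit quaternion [x, y, z, w].
In Python, from cell import sense, snapshot, close_job gives the robot as it stands. The module is installed in compiled form; this text tells all that it offers.
- The arm moves only by the shell command python3 -m pendant 'ROWS'. ROWS is JSON, a list of rows, each a list of 3 entries, a list of its own where there are three numbers: the shift along the tool's x, y, z in cm, then the turn, a rotation vector about the tool's x, y, z in rad, then the closure, from 0 (fully open) to 1 (shut). A call has 1 to 10 rows; each row is the pose to reach, as a shift and turn from the pose commanded when the call began, along the tool's axes at that moment; what a row does not reach only later rows make up. A row lasts 1/12 s, in which the tool goes at most 41.7 mm and 7.16 degrees, less where a joint would pass 70% of its speed; a pose out of reach is approached as far as the arm can. A call with a gripper value outside its range is refused whole. The fingers move at their own pace and stop on an object; the grip force is fixed at half the most. Time passes only in rows, so rows that repeat a pose let the fingers close. It gives the time, the measured TCP pose, the force and the opening at its end, in the units of the state.
- sense(): the state, without advancing time (a new reading comes with each control period).
- snapshot(name): name is "scene" or "top" or "wrist"; returns a dict with "frame" (400x640x3 uint8, red, green, blue), "mtx" (3x3 intrinsics, pixels), "k1" (the pictures are not rectified: a ray, as slopes to the right and down, at radius r is drawn at 1 + k1 r^2 times it, then the intrinsics apply), "R" (3x3) and "t" (3): a world point X has camera coordinates R X + t. Camera axes: x right, y down, z forward; pixel columns grow to the right and rows downward; lengths in mm; the calibration is good to about 2 mm. A picture is of the moment at which its call begins. There is no depth.
- close_job(): hands the job in, once; it reports no verdict.
The state is a dict: "time": time; "joint_positions": joint angles; "joint_vel": joint speeds; "tau": joint torques, N m; "position": TCP position; "ee_rot": TCP orientation; "wrist_force": force on the tool from outside, world axes, zero at the start; "ft_torque": the same for the moment, N m; "width": finger opening in mm.
Only numpy, scipy, OpenCV 4.12 (cv2) and the standard library are available. Lean on these libraries where they do the work, as an engineer would, in place of code of your own. Each camera call takes 0.05 s, during which the arm holds its last target.

## Working session

There is one attempt and no reset: what is moved stays moved. The work goes in short steps, Python scripts to look and compute and a shell command to move; the robot and the scene stay as the last step left them, time stands still between calls to the robot, and variables do not carry over. Pictures are saved under pics/ and viewed, and the job is handed in when it is done.

```bash
mkdir -p pics; python3 - <<'E'
from cell import sense,snapshot
import cv2
s=sense();print(s)
for n in("scene","top","wrist"):
    d=snapshot(n);cv2.imwrite(f"pics/{n}0.png",d["frame"][:,:,::-1]);print(n,d["mtx"].tolist(),d["k1"],d["R"].tolist(),d["t"].tolist())
E
```

```text
{'time': 0.0, 'joint_positions': array([ 9.74678515e-01,  3.81187914e-01,  1.29825793e+00,  4.88671472e-05,
        1.46357416e+00, -2.15276240e-01]), 'joint_vel': array([ 1.39217536e-03,  1.03000562e-03,  2.54027142e-04, -7.56410560e-06,
       -1.43563484e-04,  2.68152135e-03]), 'tau': array([ 4.52958811e-04, -4.37932634e+01, -2.24555576e+01,  7.12892669e-02,
        3.52775410e-02, -1.07164105e-04]), 'position': array([204.25719499, 510.37040445, 238.14306031]), 'ee_rot': array([ 1.89274628e-01,  9.81923930e-01, -6.46155569e-04, -3.03977276e-04]), 'wrist_force': array([ 0.00210761, -0.98937001, -0.16423221]), 'ft_torque': array([-0.00802629, -0.01306883,  0.00656048]), 'width': 88.2932023721604}
scene [[374.05451524761384, 0.0, 322.80060211324746], [0.0, 374.05451524761384, 196.8063357947065], [0.0, 0.0, 1.0]] 0.01641828779142438 [[0.20210128462993757, 0.9793246479424889, -0.008848993346663482], [0.726981583900113, -0.15606786560077562, -0.6686857243854554], [-0.6562414551222834, 0.12870918871292192, -0.7434924998410202]] [-127.14637543813566, -338.6389284330284, 1513.231060722905]
top [[495.8156400333576, 0.0, 318.382248249155], [0.0, 495.8156400333576, 197.9384052951227], [0.0, 0.0, 1.0]] -0.1295974717005315 [[-0.016021473824293676, -0.9995396406941364, 0.02576468624949125], [-0.9987728754974237, 0.014790856462723477, -0.047264931351973266], [0.04686209072486104, -0.026490323632155997, -0.9985500524294008]] [-9.28796720253925, 555.2281499528976, 1339.6154076026216]
wrist [[303.6816332629073, 0.0, 317.31604861569735], [0.0, 303.6816332629073, 201.82039872064917], [0.0, 0.0, 1.0]] -0.02678498988170787 [[0.37245331945124266, 0.9280501986427833, -0.0011634555612463516], [0.8912875308843962, -0.35734948003408307, 0.27911984237844684], [0.2586214649246055, -0.10499608525303708, -0.9602555701279686]] [-549.3276676516422, -38.19817826424981, 389.1906427864564]
```

View pics/scene0.png

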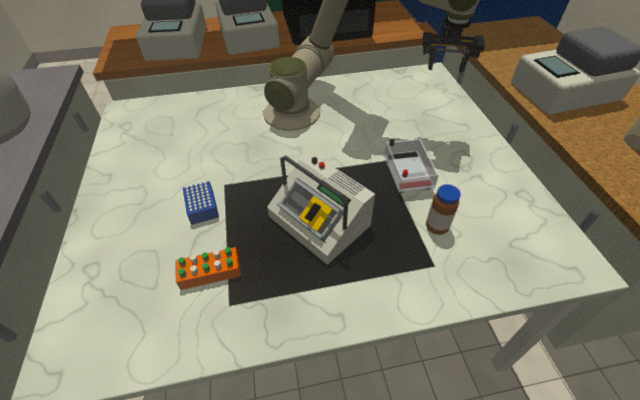

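View pics/top0.png

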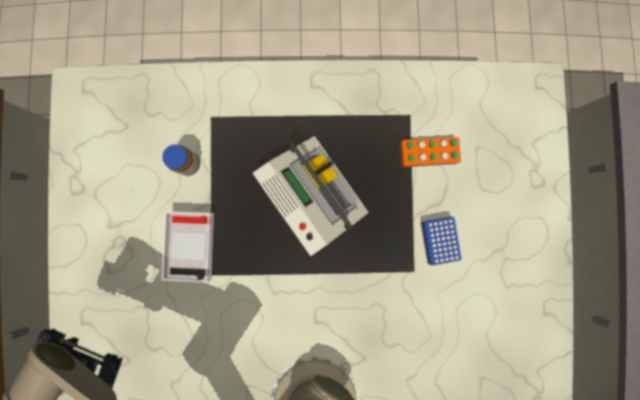

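View pics/wrist0.png

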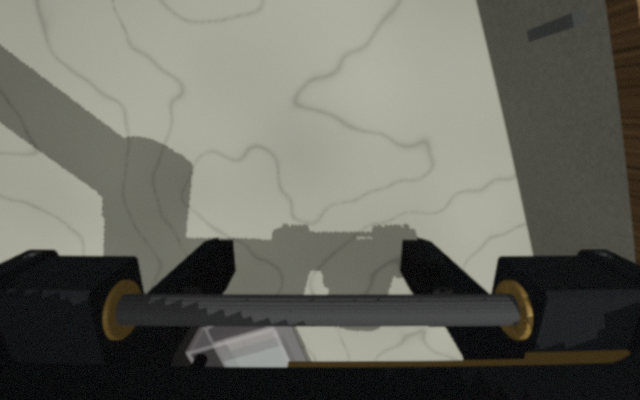

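The scene shows the console at (320,215) and the top view at (310,195), with its panel facing up-right in the top view (world +x, −y). The yellow cover is at (323,168) in the top view and (318,212) in the scene view. The arm is clear of everything. Next I'll zoom in.

```bash
python3 - <<'E'
import cv2,numpy as np
a=cv2.imread("pics/top0.png");c=a[120:265,240:380];cv2.imwrite("pics/topz.png",cv2.resize(c,None,fx=4,fy=4,interpolation=cv2.INTER_CUBIC))
a=cv2.imread("pics/scene0.png");c=a[145:270,255:385];cv2.imwrite("pics/scenez.png",cv2.resize(c,None,fx=4.6,fy=4.6,interpolation=cv2.INTER_CUBIC))
E
```

```text
(no output)
```

View pics/topz.png

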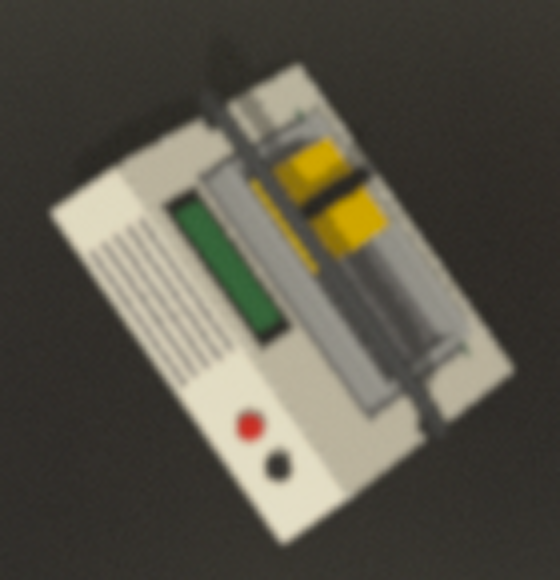

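View pics/scenez.png

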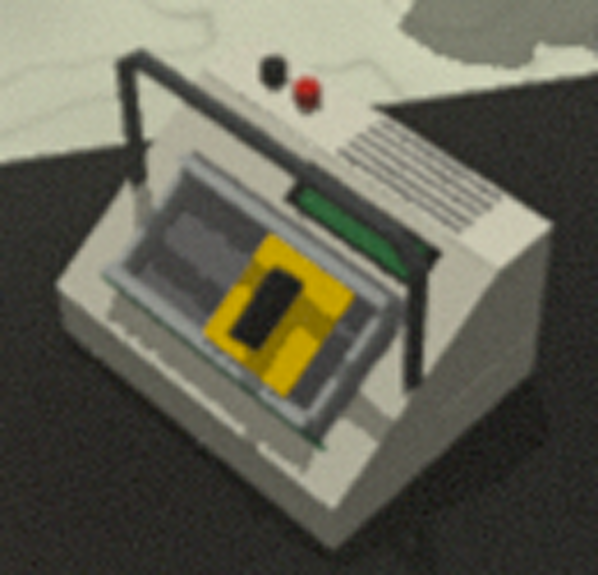

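```bash
cat > h.py <<'E'
import numpy as np,cv2
from scipy.optimize import least_squares
from scipy.spatial.transform import Rotation as Ro
def proj(d,X):
    X=np.atleast_2d(X).astype(float)
    return cv2.projectPoints(X,cv2.Rodrigues(np.array(d["R"]))[0],np.array(d["t"],float),np.array(d["mtx"]),np.array([d["k1"],0,0,0.]))[0].reshape(-1,2)
def c2w(p,X):
    X=np.atleast_2d(X);c,s=np.cos(p[2]),np.sin(p[2])
    return np.c_[p[0]+c*X[:,0]-s*X[:,1],p[1]+s*X[:,0]+c*X[:,1],X[:,2]]
n=np.array([-np.sin(np.radians(35)),0,np.cos(np.radians(35))]);u=np.array([np.cos(np.radians(35)),0,np.sin(np.radians(35))])
def panel(y,s,h): return np.array([-95,0,45.])+s*u+h*n+np.array([0,y,0])
E
cat > fit.py <<'E'
from h import *
from cell import snapshot
T=snapshot("top");S=snapshot("scene")
f=lambda a,z,o:(np.array(a)+.5)/z-.5+np.array(o)
tp=f([(50,212),(283,545),(300,65),(513,370)],4,(240,120)); tX=[(95,-125,143),(95,125,143),(-95,-125,45),(-95,125,45)]
sp=f([(550,228),(333,508),(58,287),(332,548)],4.6,(255,145)); sX=[(95,-125,143),(-95,-125,45),(-95,125,45),(-95,-125,0)]
r=lambda p:np.r_[(proj(T,c2w(p,tX))-tp).ravel(),(proj(S,c2w(p,sX))-sp).ravel()]
o=least_squares(r,[550,0,2.1]);print(o.x,np.degrees(o.x[2]));print(o.fun.reshape(-1,2).round(2))
np.save("pose.npy",o.x)
# fin top
ft=f([(305,215),(365,170)],4,(240,120));print("fin top ends top view",ft)
for y in(-42,-38,-34):
    X=c2w(o.x,[panel(y,50,55),panel(y,100,55)]);print(y,proj(T,X).round(1).tolist(),proj(S,X).round(1).tolist())
print("scene fin", f([(245,340),(290,275)],4.6,(255,145)))
E
python3 fit.py
```

```text
[ 5.64382530e+02 -3.21731053e-02  2.16713791e+00] 124.16785563912376
[[-0.18 -0.2 ]
 [-0.34 -0.33]
 [-0.43 -0.24]
 [ 0.07 -0.25]
 [ 0.38 -1.31]
 [-0.5   0.14]
 [-0.84 -0.73]
 [-0.26  0.41]]
fin top ends top view [[315.875 173.375]
 [330.875 162.125]]
-42 [[330.5, 159.4], [317.5, 167.4]] [[306.4, 219.3], [317.0, 203.8]]
-38 [[331.4, 160.7], [318.5, 168.7]] [[305.3, 218.5], [315.9, 203.1]]
-34 [[332.3, 162.0], [319.4, 170.0]] [[304.3, 217.7], [314.9, 202.3]]
scene fin [[307.86956522 218.52173913]
 [317.65217391 204.39130435]]
```

```bash
cat >> h.py <<'E'
def Rt(p,sgn):
    c,s=np.cos(p[2]),np.sin(p[2]);Z=np.array([[c,-s,0],[s,c,0],[0,0,1]])
    z=-Z@n;x=sgn*(Z@u);y=np.cross(z,x);return np.c_[x,y,z]
def delta(st,P,R):
    R0=Ro.from_quat(st["ee_rot"]).as_matrix()
    return (R0.T@(np.array(P)-st["position"])/10).round(2),Ro.from_matrix(R0.T@R).as_rotvec().round(3)
E
python3 - <<'E'
from h import *
from cell import sense,snapshot
p=np.load("pose.npy");s=sense();W=snapshot("wrist")
R0=Ro.from_quat(s["ee_rot"]).as_matrix();print(R0.round(2))
cam=-W["R"].T@W["t"];print("cam in tool",R0.T@(cam-s["position"]), "axis",R0.T@W["R"][2])
for h in(32,150,250):print(h,c2w(p,panel(-42,75,h)))
for g in(1,-1):
    R=Rt(p,g);print(g,R.round(2).tolist(),delta(s,c2w(p,panel(-42,75,250))[0],R))
E
```

```text
[[-0.93  0.37 -0.  ]
 [ 0.37  0.93 -0.  ]
 [ 0.   -0.   -1.  ]]
cam in tool [ 7.14681998e+01 -9.72729719e-02 -1.45513646e+02] axis [-2.79395523e-01 -1.67209004e-04  9.60176085e-01]
32 [[628.29132702 -19.40093323 114.23109814]]
150 [[666.30285384 -75.40075101 210.89103937]]
250 [[ 698.51601217 -122.8582237   292.8062438 ]]
1 [[-0.46, 0.83, -0.32], [0.68, 0.56, 0.47], [0.57, -0.0, -0.82]] (array([-69.42, -40.44,  -5.42]), array([-0.182,  0.593,  0.575]))
-1 [[0.46, -0.83, -0.32], [-0.68, -0.56, 0.47], [-0.57, 0.0, -0.82]] (array([-69.42, -40.44,  -5.42]), array([-0.771, -0.237, -2.447]))
```

```bash
python3 -m pendant '[[[0,0,-4],[-0.02,0.06,0.06],0],[[0,0,-8],[-0.04,0.12,0.12],0],[[0,0,-12],[-0.06,0.18,0.18],0],[[0,0,-16],[-0.08,0.25,0.25],0],[[-3,-2,-16],[-0.1,0.3,0.3],0],[[-6,-4,-16],[-0.12,0.38,0.38],0],[[-9,-6,-16],[-0.14,0.46,0.46],0],[[-12,-8,-16],[-0.16,0.52,0.52],0],[[-15,-9.5,-16],[-0.182,0.593,0.575],0],[[-18,-11,-16],[-0.182,0.593,0.575],0]]'
cat > d.py <<'E'
import sys
from h import *
from cell import sense
p=np.load("pose.npy");s=sense()
R=Rt(p,1)
a=sys.argv
P=np.array([float(v) for v in a[2:5]]) if a[1]=="w" else c2w(p,panel(*[float(v) for v in a[2:5]]))[0]
print("target",P,"shift cm, rot:",delta(s,P,R)); print(s["position"].round(1),s["wrist_force"].round(1),s["width"],s["joint_positions"].round(2),s["time"])
E
python3 d.py w 620 -20 400
```

```text
time: 1.13
position: [331.5, 339.3, 398.2]
ee_rot: [0.449, 0.841, 0.142, -0.268]
wrist_force: [0.4, 0.2, 0.5]
width: 88.1
target [620. -20. 400.] shift cm, rot: (array([-37.37,   3.95, -26.67]), array([ 0.002, -0.005, -0.005]))
[331.5 339.3 398.2] [0.4 0.2 0.5] 88.05948790882985 [ 0.24  0.17  1.27  0.6   1.88 -0.22] 1.1333
```

```bash
python3 -m pendant '[[[-3,0.3,-2.1],[0,0,0],0],[[-6.2,0.6,-4.4],[0,0,0],0],[[-9.3,1,-6.6],[0,0,0],0],[[-12.4,1.3,-8.8],[0,0,0],0],[[-15.5,1.6,-11],[0,0,0],0],[[-18.6,2,-13.3],[0,0,0],0],[[-21.8,2.3,-15.5],[0,0,0],0],[[-25,2.6,-17.8],[0,0,0],0],[[-28,3,-20],[0,0,0],0],[[-31,3.3,-22.1],[0,0,0],0]]'
python3 d.py w 620 -20 400;python3 d.py p -42 75 130
```

```text
time: 1.97
position: [572.6, 43.3, 401.7]
ee_rot: [0.447, 0.843, 0.141, -0.266]
wrist_force: [0.5, 0.3, 0.8]
width: 88.1
target [620. -20. 400.] shift cm, rot: (array([-6.56,  0.37, -4.4 ]), array([ 0.001, -0.001, -0.   ]))
[572.6  43.3 401.7] [0.5 0.3 0.8] 88.05056644630204 [-0.29  0.55  0.68  0.52  2.34 -0.61] 1.9667
target [659.86022218 -65.90925647 194.50799848] shift cm, rot: (array([-23.3 ,   1.09,   8.96]), array([ 0.001, -0.001, -0.   ]))
[572.6  43.3 401.7] [0.5 0.3 0.8] 88.05056644630204 [-0.29  0.55  0.68  0.52  2.34 -0.61] 1.9667
```

```bash
python3 -m pendant '[[[-3.3,0.2,-2.2],[0,0,0],0],[[-6.6,0.4,-4.4],[0,0,0],0],[[-9.1,0.5,-2.4],[0,0,0],0],[[-11.5,0.6,-0.5],[0,0,0],0],[[-13.9,0.7,1.5],[0,0,0],0],[[-16.3,0.8,3.4],[0,0,0],0],[[-18.7,0.9,5.3],[0,0,0],0],[[-21.1,1,7.2],[0,0,0],0],[[-23.3,1.1,9],[0,0,0],0],[[-23.3,1.1,9],[0,0,0],0]]'
python3 d.py p -42 75 130
python3 - <<'E'
from cell import snapshot
import cv2
for n in("wrist","scene"):cv2.imwrite(f"pics/{n}1.png",snapshot(n)["frame"][:,:,::-1])
E
```

```text
time: 2.8
position: [658.1, -64.5, 188.3]
ee_rot: [0.447, 0.841, 0.141, -0.27]
wrist_force: [-0.5, 0.4, -1.9]
width: 88.2
target [659.86022218 -65.90925647 194.50799848] shift cm, rot: (array([ 0.18,  0.06, -0.63]), array([-0.004, -0.009, -0.005]))
[658.1 -64.5 188.3] [-0.5  0.4 -1.9] 88.2291327489107 [-0.4   0.84  0.71  0.37  2.1  -0.89] 2.8
```

View pics/wrist1.png

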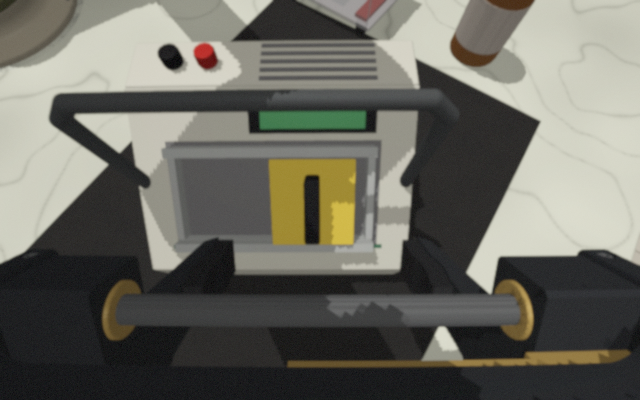

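View pics/scene1.png

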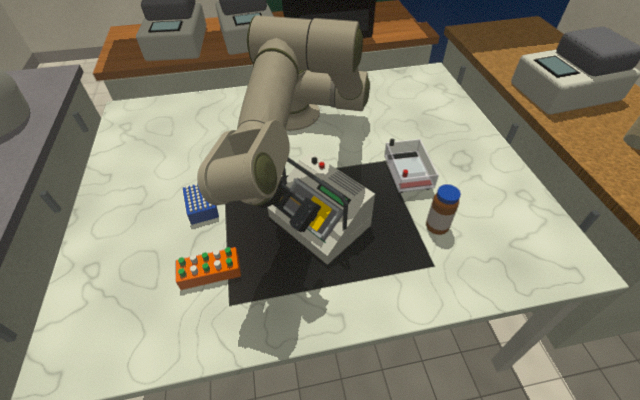

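```bash
cat > fin.py <<'E'
from h import *
from cell import snapshot,sense
import sys
W=snapshot("wrist");f=W["frame"].astype(int);p=np.load("pose.npy")
cv2.imwrite(sys.argv[1],W["frame"][:,:,::-1])
yel=(f[:,:,0]>110)&(f[:,:,0]-f[:,:,2]>60)&(f[:,:,1]>80);yel[250:]=0
v,c=np.nonzero(yel);print("yellow box",c.min(),c.max(),v.min(),v.max())
for r in(190,200,215,230,238):
    cc=np.nonzero(yel[r])[0]; 
    if len(cc)<2: continue
    g=np.diff(cc);i=g.argmax();print(r,"yel",cc[0],cc[-1],"fin",cc[i],cc[i+1])
for y in(-42,-38,-34,42):
    print(y,"fin top mid/edges",proj(W,c2w(p,[panel(y,100,55),panel(y-6,100,55),panel(y+6,100,55),panel(y,50,55)])).round(1).tolist(),"plate corners up",proj(W,c2w(p,[panel(y-35,112,27),panel(y+35,112,27)])).round(1).tolist())
E
python3 fin.py pics/w2.png
python3 - <<'E'
from h import *
from cell import snapshot
W=snapshot("wrist");p=np.load("pose.npy")
print(proj(W,c2w(p,[(95,-125,143),(95,125,143),(-95,125,45),(-95,-125,45),(-22,119,208),(-22,-119,208)])).round(1))
E
```

```text
yellow box 195 353 47 245
190 yel 270 352 fin 301 318
200 yel 270 352 fin 302 318
215 yel 271 352 fin 302 318
230 yel 271 351 fin 302 318
238 yel 272 351 fin 302 318
-42 fin top mid/edges [[316.5, 181.5], [324.6, 181.5], [308.3, 181.6], [316.6, 244.0]] plate corners up [[359.3, 159.8], [273.6, 159.9]]
-38 fin top mid/edges [[311.0, 181.6], [319.2, 181.5], [302.9, 181.6], [311.5, 244.0]] plate corners up [[354.5, 159.8], [268.8, 159.9]]
-34 fin top mid/edges [[305.6, 181.6], [313.7, 181.5], [297.5, 181.6], [306.4, 244.0]] plate corners up [[349.6, 159.8], [263.9, 159.9]]
42 fin top mid/edges [[203.1, 181.8], [211.2, 181.7], [195.1, 181.8], [209.8, 244.0]] plate corners up [[256.5, 160.0], [171.6, 160.3]]
[[406.9  42.5]
 [134.4  43.6]
 [152.  266.6]
 [398.2 266.9]
 [ 43.8 108. ]
 [447.9 106.4]]
```

```bash
python3 - <<'E'
import cv2
a=cv2.imread("pics/w2.png")[130:260,130:420];cv2.imwrite("pics/w2z.png",cv2.resize(a,None,fx=2.7,fy=2.7,interpolation=cv2.INTER_CUBIC))
E
```

```text
(no output)
```

View pics/w2z.png

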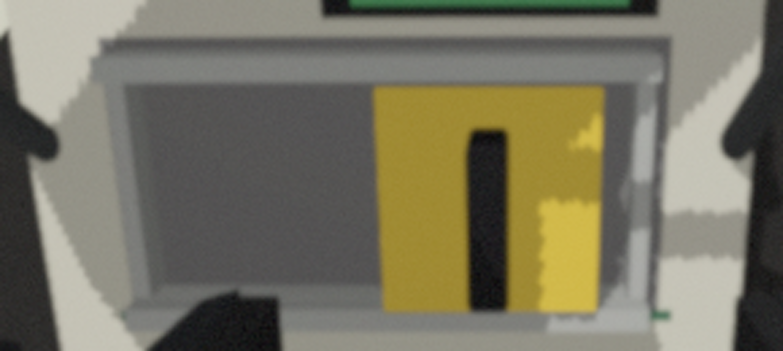

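```bash
python3 - <<'E'
from h import *
from cell import snapshot,sense
W=snapshot("wrist");p=np.load("pose.npy");im=np.ascontiguousarray(W["frame"][:,:,::-1])
im=cv2.resize(im[0:290,30:480],None,fx=1.75,fy=1.75,interpolation=cv2.INTER_CUBIC)
P=proj(W,c2w(p,[(95,-125,143),(95,125,143),(-95,125,45),(-95,-125,45),(-22,119,208),(-22,-119,208),(44,-125,143),(44,125,143),panel(-130,117,22),panel(-42,38,55)]))
for q in P: cv2.drawMarker(im,tuple(int(v) for v in ((q-[30,0])*1.75)),(255,0,255),0,12,1)
cv2.imwrite("pics/ov1.png",im);print(sense()["position"],sense()["time"],(-W["R"].T@W["t"]).round(1))
E
```

```text
[659.23260703 -63.61432634 196.7240043 ] 3.05 [673.  -84.4 357. ]
```

View pics/ov1.png

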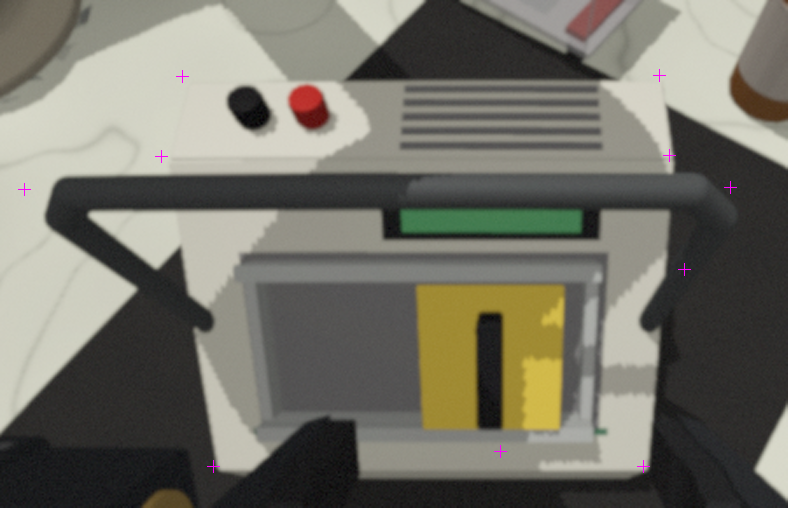

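```bash
python3 fin.py pics/w3.png; python3 - <<'E'
from h import *
from cell import snapshot,sense
W=snapshot("wrist");p=np.load("pose.npy")
px=np.array([(188,81),(663,80),(652,473),(219,473)])/1.75+[30,0]
X=[(95,125,143),(95,-125,143),(-95,-125,45),(-95,125,45)]
o=least_squares(lambda q:(proj(W,c2w(q,X))-px).ravel(),p);print(p,o.x,o.fun.round(1))
E
python3 d.py p -42 75 130
```

```text
yellow box 195 352 48 245
190 yel 269 351 fin 301 317
200 yel 270 350 fin 301 317
215 yel 270 350 fin 301 317
230 yel 271 350 fin 301 318
238 yel 272 349 fin 301 318
-42 fin top mid/edges [[315.8, 182.3], [323.8, 182.3], [307.7, 182.3], [315.8, 244.0]] plate corners up [[358.3, 160.6], [273.3, 160.5]]
-38 fin top mid/edges [[310.4, 182.3], [318.5, 182.3], [302.3, 182.3], [310.7, 244.0]] plate corners up [[353.5, 160.6], [268.4, 160.5]]
-34 fin top mid/edges [[305.0, 182.3], [313.1, 182.3], [297.0, 182.3], [305.7, 244.0]] plate corners up [[348.6, 160.6], [263.6, 160.6]]
42 fin top mid/edges [[203.3, 182.3], [211.3, 182.3], [195.4, 182.3], [210.0, 243.9]] plate corners up [[256.3, 160.6], [171.9, 160.7]]
[ 5.64382530e+02 -3.21731053e-02  2.16713791e+00] [569.10294882  -0.98100161   2.17078337] [-0.6  0.6  1.5 -0.3 -0.9 -0.5 -0.1  0.1]
target [659.86022218 -65.90925647 194.50799848] shift cm, rot: (array([-0.29, -0.06,  0.01]), array([0.002, 0.002, 0.001]))
[659.1 -63.6 196.2] [-0.6 -0.2  0.2] 88.10082164377063 [-0.4   0.83  0.7   0.37  2.1  -0.88] 3.15
```

```bash
python3 -c "
import numpy as np;np.save('pose.npy',[566.7,-0.5,2.169])"; python3 fin.py pics/w4.png|head -9; python3 d.py p -37 75 36
```

```text
yellow box 195 352 48 245
190 yel 269 351 fin 301 318
200 yel 270 351 fin 301 317
215 yel 270 351 fin 301 318
230 yel 271 350 fin 301 318
238 yel 272 350 fin 302 318
-42 fin top mid/edges [[318.3, 184.2], [326.4, 184.2], [310.2, 184.2], [318.3, 246.1]] plate corners up [[360.7, 162.2], [275.4, 162.3]]
-38 fin top mid/edges [[312.9, 184.2], [321.0, 184.2], [304.8, 184.2], [313.2, 246.1]] plate corners up [[355.9, 162.2], [270.5, 162.3]]
-34 fin top mid/edges [[307.5, 184.2], [315.6, 184.2], [299.4, 184.2], [308.1, 246.1]] plate corners up [[351.0, 162.2], [265.6, 162.3]]
target [627.80506831 -24.46141365 117.50770632] shift cm, rot: (array([-0.39, -0.4 ,  9.28]), array([ 0.003,  0.001, -0.   ]))
[659.  -63.6 195.8] [-0.5 -0.3  0.4] 87.98701157053092 [-0.4   0.83  0.7   0.37  2.1  -0.88] 3.2
```

```bash
python3 -m pendant '[[[-0.2,-0.2,2.5],[0,0,0],0],[[-0.4,-0.4,5],[0,0,0],0],[[-0.4,-0.4,7],[0,0,0],0],[[-0.4,-0.4,8.5],[0,0,0],0],[[-0.4,-0.4,9.3],[0,0,0],0],[[-0.4,-0.4,9.3],[0,0,0],0],[[-0.4,-0.4,9.3],[0,0,0],0]]'; python3 d.py p -36.5 75 33
python3 - <<'E'
from cell import snapshot
import cv2
for n in("wrist","scene","top"):cv2.imwrite(f"pics/{n}5.png",snapshot(n)["frame"][:,:,::-1])
a=cv2.imread("pics/scene5.png")[145:270,235:385];b=cv2.imread("pics/wrist5.png")
cv2.imwrite("pics/m5.png",cv2.resize(a,None,fx=4.6,fy=4.6,interpolation=cv2.INTER_CUBIC))
E
```

```text
time: 3.78
position: [627.9, -24.8, 116.7]
ee_rot: [0.446, 0.843, 0.141, -0.265]
wrist_force: [0.4, -0.3, -0.4]
width: 88.3
target [626.42284985 -23.32107095 115.05025019] shift cm, rot: (array([ 0.07, -0.04,  0.25]), array([ 0.002,  0.   , -0.001]))
[627.9 -24.8 116.7] [ 0.4 -0.3 -0.4] 88.34768213146393 [-0.36  0.82  0.97  0.35  1.86 -0.95] 3.7833
```

View pics/wrist5.png

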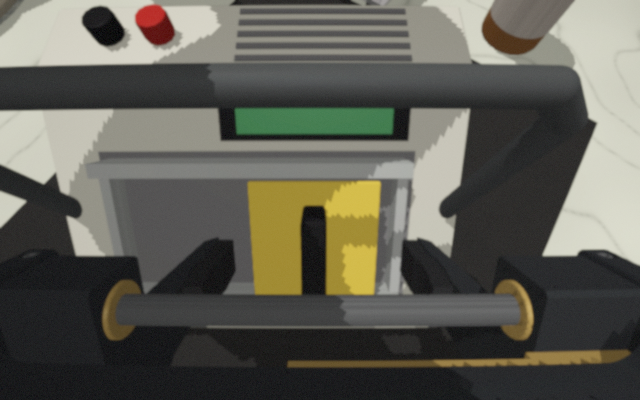

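View pics/m5.png

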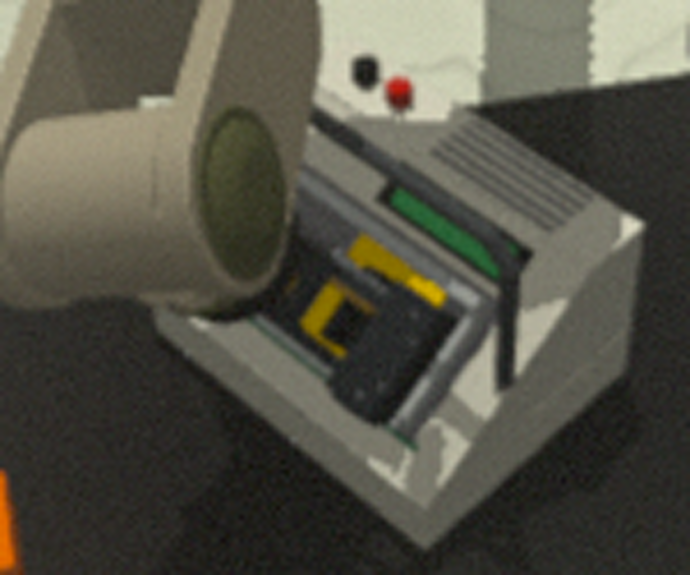

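The wrist view shows the fin at u≈313 between the finger tips (235 and 405), and the bar runs clear above at v≈85. I'll lower 3 mm and close.

```bash
python3 -m pendant '[[[0,-0.2,0.25],[0,0,0],0],[[0,-0.2,0.25],[0,0,0],0.5],[[0,-0.2,0.25],[0,0,0],0.7],[[0,-0.2,0.25],[0,0,0],0.8],[[0,-0.2,0.25],[0,0,0],0.9],[[0,-0.2,0.25],[0,0,0],1],[[0,-0.2,0.25],[0,0,0],1],[[0,-0.2,0.25],[0,0,0],1],[[0,-0.2,0.25],[0,0,0],1],[[0,-0.2,0.25],[0,0,0],1]]'; python3 d.py p 50 75 33;python3 d.py p -36.5 75 33
```

```text
time: 4.77
position: [625.1, -24.5, 113.8]
ee_rot: [0.447, 0.843, 0.141, -0.266]
wrist_force: [0.2, 0.5, 0.1]
width: 30.3
target [554.94369896 -72.03432364 115.05025019] shift cm, rot: (array([ 0.08, -8.47, -0.1 ]), array([ 0.002, -0.001, -0.002]))
[625.1 -24.5 113.8] [0.2 0.5 0.1] 30.28433213709543 [-0.36  0.82  0.98  0.35  1.85 -0.95] 4.7667
target [626.42284985 -23.32107095 115.05025019] shift cm, rot: (array([ 0.09,  0.18, -0.09]), array([ 0.002, -0.001, -0.002]))
[625.1 -24.5 113.8] [0.2 0.5 0.1] 30.28433213709543 [-0.36  0.82  0.98  0.35  1.85 -0.95] 4.7667
```

Still closing (30 mm); continue.

```bash
python3 -m pendant '[[[0,0,0],[0,0,0],1],[[0,0,0],[0,0,0],1],[[0,0,0],[0,0,0],1],[[0,0,0],[0,0,0],1],[[0,0,0],[0,0,0],1],[[0,0,0],[0,0,0],1]]'; python3 d.py p 50 75 33
```

```text
time: 5.27
position: [625.1, -24.5, 113.8]
ee_rot: [0.447, 0.843, 0.141, -0.266]
wrist_force: [0.5, -0.5, 0.4]
width: 11.7
target [554.94369896 -72.03432364 115.05025019] shift cm, rot: (array([ 0.08, -8.47, -0.1 ]), array([ 0.002, -0.001, -0.001]))
[625.1 -24.5 113.8] [ 0.5 -0.5  0.4] 11.703187607754828 [-0.36  0.82  0.98  0.35  1.85 -0.95] 5.2667
```

```bash
python3 -m pendant '[[[0,-0.5,0],[0,0,0],1],[[0,-1.3,0],[0,0,0],1],[[0,-2.2,0],[0,0,0],1],[[0,-3.1,0],[0,0,0],1],[[0,-4,0],[0,0,0],1],[[0,-4.9,0],[0,0,0],1],[[0,-5.7,0],[0,0,0],1],[[0,-6.4,0],[0,0,0],1],[[0,-6.9,0],[0,0,0],1],[[0,-7.2,0],[0,0,0],1]]'; python3 d.py p 50 75 33
python3 -m pendant '[[[0,-0.1,0],[0,0,0],1],[[0,-0.2,0],[0,0,0],1],[[0,-0.3,0],[0,0,0],1],[[0,-0.4,0],[0,0,0],1]]'; python3 d.py p 50 75 33
```

```text
time: 6.1
position: [564.9, -65.4, 113.8]
ee_rot: [0.447, 0.843, 0.141, -0.266]
wrist_force: [1.3, 0.5, -0.5]
width: 11.8
target [554.94369896 -72.03432364 115.05025019] shift cm, rot: (array([ 0.08, -1.2 , -0.09]), array([ 0.002, -0.001, -0.002]))
[564.9 -65.4 113.8] [ 1.3  0.5 -0.5] 11.845772014946759 [-0.45  0.74  1.16  0.3   1.78 -1.07] 6.1
time: 6.43
position: [562.3, -67.2, 113.8]
ee_rot: [0.446, 0.843, 0.141, -0.266]
wrist_force: [2.5, 0.2, 0.4]
width: 12.0
target [554.94369896 -72.03432364 115.05025019] shift cm, rot: (array([ 0.08, -0.88, -0.1 ]), array([ 0.002, -0.   , -0.001]))
[562.3 -67.2 113.8] [2.5 0.2 0.4] 11.963545864802786 [-0.46  0.73  1.16  0.29  1.78 -1.07] 6.4333
```

```bash
python3 -m pendant '[[[0,-0.1,0],[0,0,0],1],[[0,-0.2,0],[0,0,0],1],[[0,-0.3,0],[0,0,0],1],[[0,-0.3,0],[0,0,0],1]]'|grep -E "pos|force"
python3 -m pendant '[[[0,-0.1,0],[0,0,0],1],[[0,-0.2,0],[0,0,0],1],[[0,-0.3,0],[0,0,0],1],[[0,-0.3,0],[0,0,0],1]]'|grep -E "pos|force|wid"
```

```text
position: [561.5, -67.8, 113.8]
wrist_force: [13.1, 8.0, -1.5]
position: [561.3, -67.9, 113.9]
wrist_force: [25.5, 17.0, -5.8]
width: 11.8
```

```bash
python3 -m pendant '[[[0,0.3,0],[0,0,0],1],[[0,0.4,0],[0,0,0],1],[[0,0.4,0],[0,0,0],1]]'|grep -E "pos|force|wid"
python3 -m pendant '[[[0,0,0],[0,0,0],0.6],[[0,0,0],[0,0,0],0.6],[[0,0,0],[0,0,0],0.6],[[0,0,0],[0,0,0],0.6],[[0,0,-1],[0,0,0],0.6],[[0,0,-3],[0,0,0],0.6],[[0,0,-5],[0,0,0],0.6],[[0,0,-5],[0,0,0],0.6],[[0,0,-5],[0,0,0],0.6]]'|grep -E "pos|force|wid"; python3 d.py p -42 75 70; python3 fin.py pics/w6.png
```

```text
position: [561.6, -67.7, 113.8]
wrist_force: [7.1, 4.6, -0.3]
width: 12.1
position: [576.6, -92.3, 154.6]
wrist_force: [-0.1, -1.1, -0.9]
width: 35.6
target [642.91931186 -37.76073691 145.35887583] shift cm, rot: (array([0.12, 8.55, 1.22]), array([ 0.002,  0.   , -0.002]))
[576.6 -92.3 154.6] [-0.1 -1.1 -0.9] 35.5563014361211 [-0.48  0.73  1.05  0.29  1.91 -1.06] 8.1
yellow box 268 371 28 249
190 yel 269 370 fin 310 329
200 yel 269 369 fin 309 330
215 yel 270 369 fin 309 330
230 yel 271 368 fin 310 330
238 yel 271 366 fin 310 330
-42 fin top mid/edges [[461.2, 193.3], [471.2, 193.3], [451.2, 193.3], [450.9, 269.1]] plate corners up [[495.8, 165.4], [392.4, 165.4]]
-38 fin top mid/edges [[454.5, 193.3], [464.5, 193.3], [444.5, 193.3], [444.7, 269.1]] plate corners up [[490.0, 165.4], [386.4, 165.4]]
-34 fin top mid/edges [[447.8, 193.3], [457.9, 193.3], [437.8, 193.4], [438.5, 269.2]] plate corners up [[484.1, 165.4], [380.5, 165.4]]
42 fin top mid/edges [[319.4, 193.7], [329.6, 193.6], [309.2, 193.7], [319.4, 269.9]] plate corners up [[371.5, 165.5], [266.4, 165.7]]
```

View pics/w6.png

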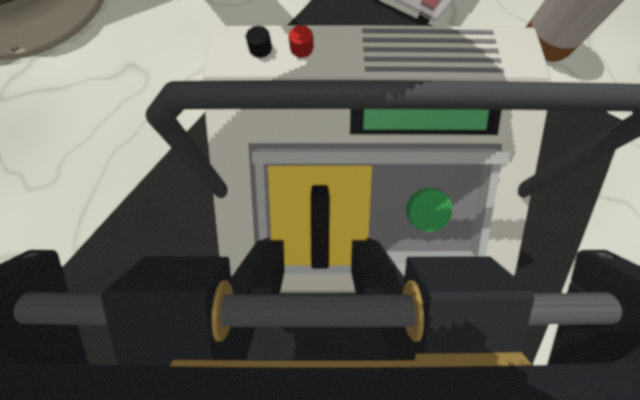

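The cover sits at y=+42 as predicted: the fin edges are at 310 and 330 against a predicted 309 and 329.6. The green button is exposed at (429,211). I'll compare that with its predicted position.

```bash
python3 - <<'E'
from h import *
from cell import snapshot
W=snapshot("wrist");p=np.load("pose.npy");f=W["frame"].astype(int)
m=((f[:,:,1]-f[:,:,0]>50)&(f[:,:,1]-f[:,:,2]>40)).astype(np.uint8);m[:150]=0
k,l,st,ce=cv2.connectedComponentsWithStats(m);i=1+st[1:,4].argmax();print(st[i],ce[i])
for s in(70,75,80):print(s,proj(W,c2w(p,panel(-42,s,12.5))))
E
python3 d.py p -42 74 70
```

```text
[ 409  190   44   43 1410] [430.6964539  210.73262411]
70 [[430.99310364 218.39865049]]
75 [[431.67599515 212.06224234]]
80 [[432.36455502 205.64718964]]
target [643.3806247  -38.43764203 144.78529939] shift cm, rot: (array([-0.01,  8.56,  1.08]), array([ 0.001, -0.002, -0.002]))
[575.9 -91.5 153.7] [-0.1  0.3  0.5] 35.44146355680895 [-0.48  0.73  1.05  0.29  1.91 -1.06] 8.2
```

```bash
python3 -m pendant '[[[0,1,0],[0,0,0],1],[[0,2.5,0],[0,0,0],1],[[0,4,0],[0,0,0],1],[[0,5.5,0],[0,0,0],1],[[0,7,0],[0,0,0],1],[[0,8,0],[0,0,0],1],[[0,8.55,0],[0,0,0],1],[[0,8.55,0],[0,0,0],1],[[0,8.55,0],[0,0,0],1],[[0,8.55,0],[0,0,0],1]]'; python3 d.py p -42 75 20; python3 d.py p -42 75 12.5
```

```text
time: 9.03
position: [647.0, -44.3, 154.7]
ee_rot: [0.447, 0.842, 0.141, -0.266]
wrist_force: [0.7, 0.0, 0.8]
width: 0.5
target [626.76857551 -14.06203365 104.40127361] shift cm, rot: (array([0.09, 0.02, 6.2 ]), array([ 0.001, -0.001, -0.002]))
[647.  -44.3 154.7] [0.7 0.  0.8] 0.5081903002660082 [-0.38  0.83  0.83  0.36  1.98 -0.91] 9.0333
target [624.34596506 -10.50722816  98.25763328] shift cm, rot: (array([0.09, 0.02, 6.95]), array([ 0.001, -0.001, -0.002]))
[647.  -44.3 154.7] [0.7 0.  0.8] 0.5081903002660082 [-0.38  0.83  0.83  0.36  1.98 -0.91] 9.0333
```

```bash
python3 -m pendant '[[[0,0,1.5],[0,0,0],1],[[0,0,3],[0,0,0],1],[[0,0,4.5],[0,0,0],1],[[0,0,5.6],[0,0,0],1],[[0,0,6.2],[0,0,0],1],[[0,0,6.4],[0,0,0],1],[[0,0,6.4],[0,0,0],1]]'|grep -E "pos|force|wid"
python3 -m pendant '[[[0,0,0.2],[0,0,0],1],[[0,0,0.4],[0,0,0],1],[[0,0,0.5],[0,0,0],1],[[0,0,0.5],[0,0,0],1]]'|grep -E "pos|force|wid"; python3 d.py p -42 75 6.5
```

```text
position: [626.6, -13.9, 102.5]
wrist_force: [1.2, -0.2, 0.0]
width: 0.3
position: [625.1, -11.3, 98.3]
wrist_force: [-0.5, -0.1, 0.1]
width: 0.1
target [622.40787669  -7.66338377  93.34272101] shift cm, rot: (array([ 0.09, -0.02,  0.67]), array([ 0.002, -0.001, -0.002]))
[625.1 -11.3  98.3] [-0.5 -0.1  0.1] 0.13125646898240417 [-0.35  0.83  1.    0.35  1.81 -0.95] 9.95
```

```bash
python3 -m pendant '[[[0,0,0.1],[0,0,0],1],[[0,0,0.2],[0,0,0],1],[[0,0,0.3],[0,0,0],1],[[0,0,0.3],[0,0,0],1]]'|grep -E "pos|force|wid"
python3 -m pendant '[[[0,0,0.1],[0,0,0],1],[[0,0,0.2],[0,0,0],1],[[0,0,0.3],[0,0,0],1],[[0,0,0.3],[0,0,0],1]]'|grep -E "pos|force|wid"; python3 d.py p -42 75 6.5
```

```text
position: [624.3, -10.0, 95.9]
wrist_force: [1.7, -0.7, 1.4]
width: 0.4
position: [623.3, -8.5, 93.4]
wrist_force: [0.5, -2.9, 3.8]
width: 0.5
target [622.40787669  -7.66338377  93.34272101] shift cm, rot: (array([ 0.1 , -0.03,  0.08]), array([ 0.002, -0.   , -0.001]))
[623.3  -8.5  93.4] [ 0.5 -2.9  3.8] 0.4933867705104065 [-0.34  0.83  1.02  0.35  1.79 -0.95] 10.6167
```

Contact, about 4.8 N spring force so far. Pressing on to the hard stop.

```bash
python3 -m pendant '[[[0,0,0.1],[0,0,0],1],[[0,0,0.2],[0,0,0],1],[[0,0,0.2],[0,0,0],1]]'|grep -E "pos|force|wid"
python3 -m pendant '[[[0,0,0.1],[0,0,0],1],[[0,0,0.15],[0,0,0],1],[[0,0,0.15],[0,0,0],1]]'|grep -E "pos|force|wid"; python3 d.py p -42 75 6.5
```

```text
position: [623.1, -8.2, 92.9]
wrist_force: [2.0, -5.1, 9.5]
width: 0.3
position: [623.1, -8.1, 92.7]
wrist_force: [2.1, -8.4, 14.5]
width: 0.3
target [622.40787669  -7.66338377  93.34272101] shift cm, rot: (array([ 0.1 , -0.03, -0.01]), array([ 0.004,  0.003, -0.001]))
[623.1  -8.1  92.7] [ 2.1 -8.4 14.5] 0.33703221792759086 [-0.34  0.83  1.02  0.35  1.79 -0.95] 11.1167
```

The motion stops hard at 17 N with the TCP at h≈6.4 mm, where the model puts the button right down. Retracting, then back to the fin.

```bash
python3 -m pendant '[[[0,0,-1],[0,0,0],1],[[0,0,-3],[0,0,0],1],[[0,0,-5],[0,0,0],1],[[0,0,-7],[0,0,0],1],[[0,0,-7.8],[0,0,0],1],[[0,0,-7.8],[0,0,0],1],[[0,-1.5,-7.8],[0,0,0],0.5],[[0,-3,-7.8],[0,0,0],0.5],[[0,-4.5,-7.8],[0,0,0],0.5],[[0,-6,-7.8],[0,0,0],0.5]]'|grep -E "pos|force|wid"
python3 d.py p 42 75 33;python3 fin.py pics/w7.png
```

```text
position: [596.2, -76.9, 153.0]
wrist_force: [0.5, -0.2, -0.4]
width: 24.9
target [561.55448748 -67.52905172 115.05025019] shift cm, rot: (array([ 0.04, -2.34,  4.67]), array([ 0.   , -0.003, -0.002]))
[596.2 -76.9 153. ] [ 0.5 -0.2 -0.4] 24.929218043508914 [-0.45  0.76  0.99  0.31  1.92 -1.02] 11.95
yellow box 228 332 26 249
190 yel 230 332 fin 270 289
200 yel 231 332 fin 266 289
215 yel 232 331 fin 266 290
230 yel 233 331 fin 267 290
238 yel 234 331 fin 267 291
-42 fin top mid/edges [[420.7, 195.2], [430.9, 195.2], [410.5, 195.3], [413.3, 272.0]] plate corners up [[460.9, 166.9], [355.6, 166.9]]
-38 fin top mid/edges [[413.9, 195.3], [424.1, 195.2], [403.7, 195.3], [407.0, 272.1]] plate corners up [[455.0, 166.9], [349.6, 166.9]]
-34 fin top mid/edges [[407.1, 195.3], [417.3, 195.3], [396.8, 195.3], [400.6, 272.1]] plate corners up [[449.0, 166.9], [343.5, 166.9]]
42 fin top mid/edges [[276.6, 195.6], [286.9, 195.5], [266.3, 195.6], [279.8, 272.5]] plate corners up [[334.4, 167.0], [228.5, 167.3]]
```

View pics/w7.png

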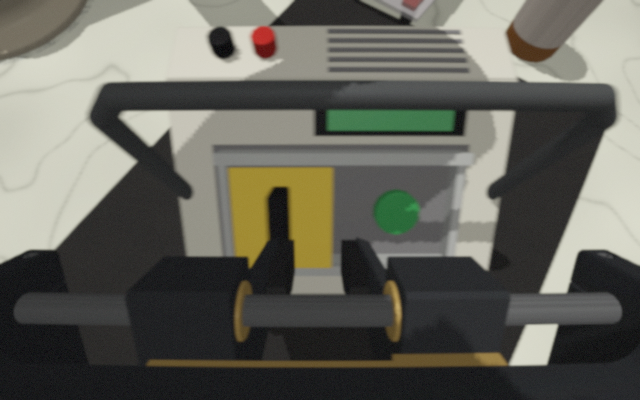

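The cover is still aside and the button is released. I'll centre over the fin, descend and grip.

```bash
python3 -m pendant '[[[0,-1.2,0],[0,0,0],0.5],[[0,-2.35,0],[0,0,0],0.5],[[0,-2.35,0],[0,0,0],0.5],[[0,-2.35,1],[0,0,0],0.5],[[0,-2.35,2.5],[0,0,0],0.5],[[0,-2.35,4],[0,0,0],0.5],[[0,-2.35,4.7],[0,0,0],0.5],[[0,-2.35,4.7],[0,0,0],0.5]]'|grep -E "pos|force|wid"
python3 -m pendant '[[[0,0,0],[0,0,0],1],[[0,0,0],[0,0,0],1],[[0,0,0],[0,0,0],1],[[0,0,0],[0,0,0],1],[[0,0,0],[0,0,0],1],[[0,0,0],[0,0,0],1],[[0,0,0],[0,0,0],1],[[0,0,0],[0,0,0],1]]'|grep -E "pos|force|wid";python3 d.py p -42 75 33
```

```text
position: [562.5, -66.9, 114.5]
wrist_force: [1.1, -0.3, -0.6]
width: 44.4
position: [563.1, -68.7, 116.1]
wrist_force: [0.7, -1.3, 3.1]
width: 11.5
target [630.96776696 -20.2236965  115.05025019] shift cm, rot: (array([0.1 , 8.34, 0.21]), array([ 0.002,  0.   , -0.002]))
[563.1 -68.7 116.1] [ 0.7 -1.3  3.1] 11.516424018818993 [-0.46  0.73  1.16  0.29  1.79 -1.07] 13.3333
```

```bash
python3 -m pendant '[[[0,0.5,0],[0,0,0],1],[[0,1.3,0],[0,0,0],1],[[0,2.2,0],[0,0,0],1],[[0,3.2,0],[0,0,0],1],[[0,4.2,0],[0,0,0],1],[[0,5.2,0],[0,0,0],1],[[0,6.2,0],[0,0,0],1],[[0,7,0],[0,0,0],1],[[0,7.6,0],[0,0,0],1],[[0,7.9,0],[0,0,0],1]]'|grep -E "pos|force|wid"
python3 -m pendant '[[[0,0.1,0],[0,0,0],1],[[0,0.2,0],[0,0,0],1],[[0,0.3,0],[0,0,0],1],[[0,0.3,0],[0,0,0],1]]'|grep -E "pos|force|wid"
python3 d.py p -42 75 33
```

```text
position: [629.7, -23.4, 116.1]
wrist_force: [0.6, -5.5, 5.6]
width: 11.8
position: [631.8, -21.9, 116.1]
wrist_force: [2.2, -5.1, 4.9]
width: 12.0
target [630.96776696 -20.2236965  115.05025019] shift cm, rot: (array([0.09, 0.03, 0.19]), array([ 0.002,  0.   , -0.001]))
[631.8 -21.9 116.1] [ 2.2 -5.1  4.9] 11.974557100984127 [-0.36  0.82  0.96  0.35  1.86 -0.94] 14.5
```

```bash
python3 -m pendant '[[[0,0.1,0],[0,0,0],1],[[0,0.2,0],[0,0,0],1],[[0,0.3,0],[0,0,0],1],[[0,0.3,0],[0,0,0],1]]'|grep -E "pos|force|wid"
python3 -m pendant '[[[0,0.1,0],[0,0,0],1],[[0,0.2,0],[0,0,0],1],[[0,0.2,0],[0,0,0],1]]'|grep -E "pos|force|wid"
python3 d.py p -42 75 33
```

```text
position: [632.2, -21.7, 116.1]
wrist_force: [-10.0, -11.9, 8.1]
width: 12.0
position: [632.4, -21.5, 116.0]
wrist_force: [-20.1, -16.6, 9.4]
width: 12.0
target [630.96776696 -20.2236965  115.05025019] shift cm, rot: (array([ 0.1 , -0.04,  0.19]), array([-0.007, -0.004, -0.006]))
[632.4 -21.5 116. ] [-20.1 -16.6   9.4] 11.970301264149922 [-0.36  0.83  0.95  0.35  1.87 -0.93] 15.0833
```

```bash
python3 -m pendant '[[[0,-0.2,0],[0,0,0],1],[[0,-0.3,0],[0,0,0],1],[[0,-0.3,0],[0,0,0],1]]'|grep -E "pos|force|wid"
python3 -m pendant '[[[0,0,0],[0,0,0],0.6],[[0,0,0],[0,0,0],0.6],[[0,0,0],[0,0,0],0.6],[[0,0,0],[0,0,0],0.6],[[0,0,0],[0,0,0],0.6],[[0,0,-1],[0,0,0],0.6],[[0,0,-3],[0,0,0],0.6],[[0,0,-6],[0,0,0],0.6],[[0,0,-9],[0,0,0],0.6],[[0,0,-9],[0,0,0],0.6]]'|grep -E "pos|force|wid"
python3 -m pendant '[[[0,0,0],[0,0,0],0.6],[[0,0,0],[0,0,0],0.6]]'|grep -E "pos|force|wid"
python3 fin.py pics/w8.png; python3 -c "
import cv2
from cell import snapshot
for n in('top','scene'):cv2.imwrite(f'pics/{n}8.png',snapshot(n)['frame'][:,:,::-1])"
```

```text
position: [632.2, -21.7, 116.1]
wrist_force: [-5.1, -8.1, 6.0]
width: 11.9
position: [663.4, -66.9, 194.5]
wrist_force: [-0.3, 0.7, 1.2]
width: 35.2
position: [661.2, -63.8, 188.9]
wrist_force: [-0.6, 0.6, -0.9]
width: 34.9
yellow box 190 360 41 242
190 yel 275 358 fin 308 325
200 yel 275 358 fin 308 325
215 yel 276 358 fin 309 325
230 yel 277 357 fin 308 325
238 yel 277 357 fin 308 325
-42 fin top mid/edges [[316.2, 179.0], [324.5, 179.0], [307.9, 179.0], [316.4, 243.0]] plate corners up [[360.0, 157.0], [272.4, 157.2]]
-38 fin top mid/edges [[310.7, 179.0], [319.0, 179.0], [302.3, 179.1], [311.2, 243.0]] plate corners up [[355.0, 157.0], [267.4, 157.2]]
-34 fin top mid/edges [[305.1, 179.0], [313.4, 179.0], [296.8, 179.1], [306.0, 243.1]] plate corners up [[350.0, 157.0], [262.4, 157.3]]
42 fin top mid/edges [[200.1, 179.4], [208.4, 179.4], [191.9, 179.5], [207.3, 243.2]] plate corners up [[254.9, 157.3], [168.2, 157.8]]
```

View pics/w8.png

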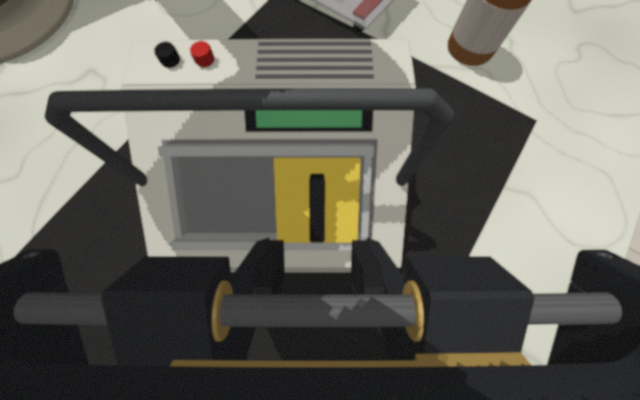

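View pics/top8.png

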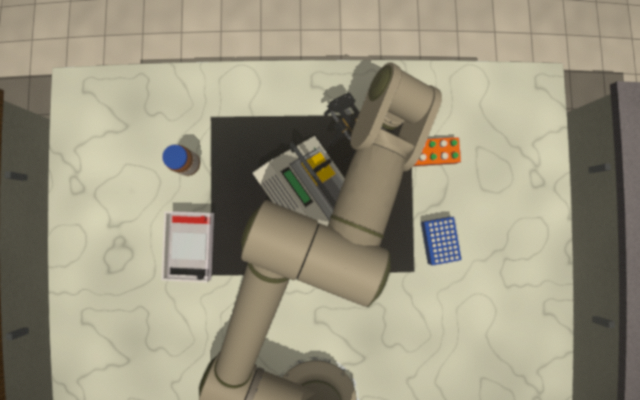

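The cover reads y=−42, so it is home: fin edges at 308 and 325 against a predicted 308 and 324.5. The bystander objects haven't moved, and the gripper is clear.

```bash
python3 -m pendant '[[[0,0,0],[0,0,0],0.6],[[0,0,0],[0,0,0],0.6],[[0,0,0],[0,0,0],0.6],[[0,0,0],[0,0,0],0.6]]'; python3 -c "
from cell import close_job;print(close_job())"
```

```text
time: 16.82
position: [661.4, -63.9, 189.5]
ee_rot: [0.446, 0.843, 0.141, -0.266]
wrist_force: [1.6, 1.1, -0.5]
width: 34.9
the job is handed in; nothing more can be done
None
```

The gel run sequence is done and handed in at 16.8 s: cover slid aside, button pressed right down, cover slid home and released.

- **Opening:** I pinched the fin and slid the cover to its far end stop. The wrist force rose to about 31 N there, and the wrist camera showed the fin at console y = +42 mm as predicted.
- **Pressing:** With the fingers shut, I pressed until the motion stopped hard at about 17 N. The fingertips were then about 6.4 mm above the panel, matching the 6.5 mm expected for fully down.
- **Closing:** I gripped the fin again and slid the cover back 84 mm to its home stop, where the force reached about 28 N. I then let go and backed off along the panel's normal.
- **Last checks:** The fin was at y ≈ −42 mm, meaning fully home. The tank, tip box and bottle were where they started, and so was the part of the tube rack not hidden by the arm. The carry bar showed no sign of contact, and the gripper was clear and touching nothing.

**Disagreement:** My first console position, from the two fixed cameras, differed by about 5 mm from the wrist camera's. I used an average, and later checks agreed with it to about 1 mm.

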